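Tuck in the T-bolt and snap the parts box lid shut

ROBOT

A 6-joint arm with a two-finger parallel gripper is mounted at the origin on the work surface. World frame = base frame: x ahead of the robot, y to its left, z up, the work surface at z = 0. Lengths are in m, angles in rad, forces in N, time in s.
With the tool pointing down it reaches from about 0.35 to 0.775 m from the base axis. Payload 7.3 kg.
Tool frame: the origin (TCP) lies between the finger pads; the fingertips stand 14 mm ahead of it and the grasp point (between the pads) lies 5 mm behind it; z points along the fingers, y is the line along which they close (so a half turn about z gives the same grasp; the last joint's range is limited). The gripper opens to 92 mm and grips with 3 to 60 N. Pads are 19 mm wide; open, the fingers measure 130 mm over their backs; the gripper's body (75 mm by 190 mm) begins 47 mm behind the grasp point.
Start: joints at [-1.36, 0.342, 1.524, -0, 1.275, -0.146], TCP at [0.183, -0.492, 0.241] pointing down, gripper open.
Joint ranges: [-2.53, 2.53], [-0.77, 2.02], [0.04, 2.7], [-1, 4.14], [0.28, 2.66], [-3.11, 3.11]. Speed limits (rad/s): [2.57, 2.57, 3.14, 3.14, 3.14, 3.14].

INTERFACE

Orientations are given as [roll, pitch, yaw] about the fixed x, y, z axes, in that order (R = Rz(yaw) Ry(pitch) Rx(roll)).
In Python, from cell import robot, eyes gives the robot as it stands. The module is installed in compiled form; this text tells all that it offers.
- The arm moves only by the shell command python3 -m handwheel 'ROWS' [FORCE]. ROWS is JSON, one flat list of numbers, 5 for each row, row after row: the shift along the world's x, y, z in mm, then the turn about the world's z in rad, then the opening, from 0 (shut) to 1 (fully open). In form: [x, y, z, spin, jaw, x, y, z, spin, jaw, ...]. A call has 1 to 8 rows; each row shifts and turns the commanded pose from where the row before left it; what a row does not reach is not made up. A row lasts 1/10 s, in which the tool goes at most 50 mm and 8.59 degrees, less where a joint would pass 70% of its speed; a pose out of reach is approached as far as the arm can. A call with a gripper value outside its range is refused whole. The fingers move at their own pace and stop on an object; FORCE is the grip in N (left out, the last holds). Time passes only in rows, so rows that do not move let the fingers close. It gives the time, the measured TCP pose, the force, the opening and the grip force at its end, in the units of the state.
- robot.observe(): the state, without advancing time (a new reading comes with each control period).
- eyes.read_camera(name): name is "scene" or "top" or "wrist"; returns (picture, depth): 400x640x3 uint8, blue, green, red; 400x640 float32, m along the optical axis (not along the pixel's ray), 0 where there is no reading.
- eyes.calibration(name): a dict with "fx", "fy", "cx", "cy" (pixels), "world_to_cam" (4x4, takes a point from world to camera coordinates). Camera axes: x right, y down, z forward; pixel columns grow to the right and rows downward; lengths in m; the calibration is good to about 2 mm. A picture is of the moment at which its call begins: read the wrist's pose just before it. calibration takes no time and is no camera call; for the wrist camera it gives the pose at the moment of the call.
- robot.hand_in(): hands the job in; it is judged then, once.
The state is a dict: "time": time; "qpos": joint angles; "qvel": joint speeds; "joint_efforts": joint torques, N m; "tool_pos": TCP position; "tool_rot": TCP orientation; "contact_force": force on the tool from outside, world axes, zero at the start; "torque": the same for the moment, N m; "opening": finger opening in m; "grip_force": force on a finger pad.
Only numpy, scipy, OpenCV 4.12 (cv2) and the standard library are available. Lean on these libraries where they do the work, as an engineer would, in place of code of your own. Each camera call takes 0.05 s, during which the arm holds its last target. There are 200 camera calls.

TASK

A T-bolt sticks out over the front rim of the parts box and would hold the lid open: nudge it in so that it drops completely inside. Then push the standing steel lid over and press its front edge down until the spring catch snaps and the lid stays fully shut by itself. Press slowly and no harder than it takes, for the thin lid bends if it is forced, and leave the other things on the table where they are.

Things in the scene. Friction and masses are not known exactly. Their poses are not given: they have to be found in the camera images.
- parts_box: fixed open-topped steel box 200 (x) x 160 (y) x 70 (z) mm, walls and floor 5 mm thick, on the table. Origin: centre of its underside; its -x side is the front, its +x rim carries the lid's hinge. Outside the middle of its front, below the rim, a keeper (60 mm wide, 22 deep): a spring roller to catch the lid's tongue, over a rubber buffer; its height, adjustable by 10 mm, is not known.
- lid (a joint): angle of the steel lid: 0 level, 1.57 upright, at most 2.0 leaning away from the front. The stiff hinge keeps it where it is left. Its tongue first stops on the catch roller, looking nearly shut; a press of about 10 to 18 N near the front edge snaps it some 0.05 rad farther down onto the buffer, where it stays: at 0 to 0.05, as the keeper happens to be set. 35 N would bend it.
- catch (a joint): how far the catch's spring roller is pushed in (m): 0 free or with the lid merely resting on it, up to 0.003 while the tongue rides over it, 0.001 to 0.002 when the lid is seated below it on the buffer
- lid_hinge (a point): middle of the lid's hinge line, at 100, 0, 70 mm in the box's frame. Its frame turns with the lid: -x points from hinge to front edge, z out of the outer face (up when shut), y along the hinge.
- lid_edge (a point): middle of the lid's front edge on its outer face; axes as for the hinge. The lid is a flat plate 219 mm from hinge to front edge, 172 mm wide, 4 mm thick, with a 13 mm skirt round it and a 36 mm wide tongue hanging 25 mm down from the middle of its front edge. Level, its underside is at rim height; seated, its front stands 0 to 10 mm higher.
- t_bolt: rusty steel T-bolt 150 mm long: square head 34 x 34 x 14 mm, shank 16 mm diameter, 0.2 to 0.5 kg. The head stands on the box floor, the shank leans out over the front rim at about 28 degrees. Origin: centre of the head's end face (its axes are the box's at the start, so the shank does not lie along one).
- bolt_end (a point): centre of the shank's free end face, 150 mm from the head's end face; at the start about 16 mm outside the box's front and 20 mm above its rim
- parallel_a: one of two black oxide steel parallels, a plain bar 150 x 30 x 18 mm lying flat in front of the parts box (bystander). Origin: centre of its underside, x along its length
- parallel_b: the other black oxide parallel, same size 150 x 30 x 18 mm, lying flat in front of the box (bystander). Origin: centre of its underside, x along its length
- clamp_arm: swing clamp arm, about 156 mm long, 52 mm wide at its round boss, 54 mm high at its screw stud, lying beside the box (bystander). Origin: underside, near the middle
- dial: chrome dial indicator lying on its back, 58 mm round, 22 mm thick, with a thin stem, 127 mm long in all (bystander). Origin: underside of the round case
- step_block: black stepped clamping block 72 x 32 mm, 54 mm high at the top step, behind the box (bystander). Origin: centre of its underside
- v_block: steel V-block 70 x 50 mm, 42 mm high, behind the box (bystander). Origin: centre of its underside
- spanner: open-ended spanner 170 mm long lying flat behind the box (bystander). Origin: underside
There are look-alikes about, which are no part of the job. What is meant by the t_bolt is not green or orange, and is the larger of those in its own colour.

How it is judged:
On the way, in this order (a step that is already met when the one before it is completed fails the run):
1. the T-bolt lies completely inside the box, below the rim (x of t_bolt in the frame of parts_box between -0.1 and 0.1 m and y of t_bolt in the frame of parts_box between -0.08 and 0.08 m and z of t_bolt in the frame of parts_box between 0 and 0.062 m and x of bolt_end in the frame of parts_box between -0.1 and 0.1 m and y of bolt_end in the frame of parts_box between -0.08 and 0.08 m and z of bolt_end in the frame of parts_box between 0 and 0.062 m), for 0.2 s.
2. the lid is seated on its catch (value of joint catch above 0.0005 m and value of joint lid below 0.06 rad), for 0.2 s.
At the end, for the whole second after the job is handed in: The lid is snapped in and at rest, untouched: its tongue keeps the catch roller pushed in by over 0.5 mm, lid angle below 0.06 rad. Head and shank end of the T-bolt are at rest inside the box's walls, their centres less than 62 mm above its underside (rim at 70 mm) (all of step 1 and all of step 2 and linear speed of t_bolt below 0.02 m/s and not (velocity of joint lid below -0.05 rad/s) and velocity of joint lid below 0.05 rad/s).
It fails at once if the fingers press on the box or its lid with more than 35 N (contact force between the fingers and parts_box above 35 N).
It fails at once if one of the other loose things is shifted by more than 30 mm (distance of any of parallel_a, parallel_b, clamp_arm, dial, step_block, v_block, spanner from where it was at the start of the episode above 0.03 m).
It also fails if it takes over 51 s, if anything falls off the work surface, if the arm or the gripper's body presses on something with over 40 N, if the wrist force passes 120 N, or if a joint passes its speed limit or range.

## Working session

There is one attempt and no reset: what is moved stays moved. The work goes in short steps, Python scripts to look and compute and a shell command to move; the robot and the scene stay as the last step left them, time stands still between calls to the robot, and variables do not carry over. Pictures are saved under pics/ and viewed, at most 10 in all, crops included, and the job is handed in when it is done.

```bash
mkdir -p pics; cat > h.py <<'E'
import numpy as np,cv2
from cell import robot,eyes
def cap(n,save=None):
    c=eyes.calibration(n);p,d=eyes.read_camera(n)
    p=np.array(p);d=np.array(d)
    if save: cv2.imwrite('pics/'+save,p)
    return p,d,c
def cloud(d,c):
    v,u=np.indices(d.shape);P=np.stack([(u-c['cx'])/c['fx']*d,(v-c['cy'])/c['fy']*d,d],-1)
    T=np.linalg.inv(np.array(c['world_to_cam']));W=P@T[:3,:3].T+T[:3,3];W[d<=0]=np.nan
    return W
E
python3 - <<'E'
from h import *
for n in('scene','top'):
    p,d,c=cap(n,n+'0.png');np.savez(n+'0.npz',p=p,W=cloud(d,c))
    print(n,np.linalg.inv(c['world_to_cam'])[:3,3],(d>0).mean())
s=robot.observe();print(s['time'],s['tool_pos'],s['tool_rot'],s['contact_force'],s['opening'])
E
```

```text
scene [1.23442543 0.63924233 0.75883336] 0.99601953125
top [0.30716589 0.02149653 1.29955358] 0.99577734375
0.1 [ 0.18331502 -0.49159593  0.24009475] [-3.14016618e+00 -2.18437878e-04  3.56775924e-01] [ 1.17985466 -0.6058699   0.58918466] 0.0920157001389819
```

View pics/scene0.png

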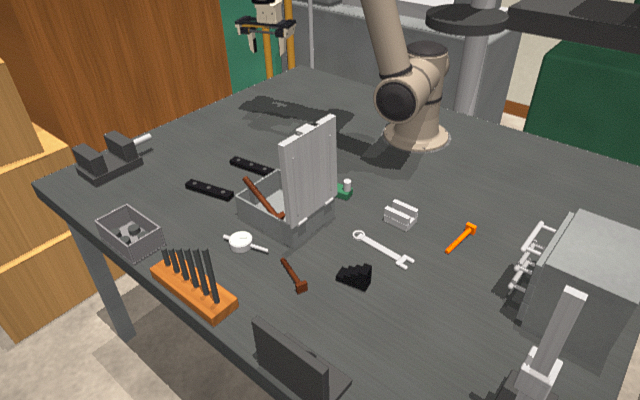

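View pics/top0.png

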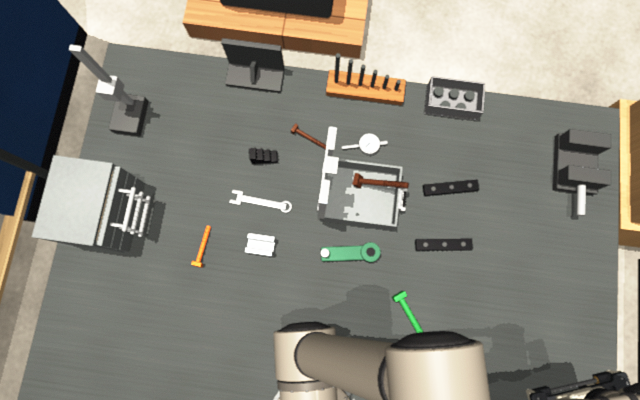

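The top view shows the box around (363,190) with its front to the right, and the lid upright on its left at (328,170). The rusty bolt runs from its head at (358,180) to its free end at (406,184). The parallels are at (450,187) and (444,244), the dial is above the box and the green clamp arm below it.

```bash
python3 - <<'E'
from h import *
z=np.load('top0.npz');W=z['W'];p=z['p'].astype(int)
for n,(u,v) in dict(dial=(370,144),pa=(450,187),pb=(444,244),clampboss=(371,252),clampstud=(325,253),table=(430,215)).items(): print(n,W[v,u].round(3))
sub=np.zeros(W.shape[:2],bool);sub[120:250,300:420]=1
b,g,r=p[...,0],p[...,1],p[...,2]
red=(r>1.5*b+10)&(r>1.4*g)&sub
lab=cv2.connectedComponentsWithStats(red.astype(np.uint8))
for i in range(1,lab[0]):
    if lab[2][i,4]>30:
        m=lab[1]==i;P=W[m];print('red',lab[2][i],np.nanmin(P,0).round(3),np.nanmax(P,0).round(3))
        if lab[2][i,0]>335:
            q=P[np.argsort(P[:,1])];print('end',np.nanmedian(q[:12],0).round(3),'head',np.nanmedian(q[-40:],0).round(3))
rim=sub&(W[...,2]>.062)&(W[...,2]<.078)&~red
P=W[rim];print(len(P))
cv2.imwrite('pics/_rim.png',(rim*255).astype(np.uint8))
rect=cv2.minAreaRect((P[:,:2]*1000).astype(np.float32));print(rect);print(cv2.boxPoints(rect).round(1))
lid=sub&(W[...,2]>.1)&~red
P=W[lid];print('lid top',P[P[:,2]>.2].mean(0).round(3),P.max(0).round(3),P.min(0).round(3))
# scene-camera lid plane
z2=np.load('scene0.npz');W2=z2['W']
Q=W2[140:215,288:335].reshape(-1,3);Q=Q[(Q[:,2]>.1)&(Q[:,1]>-.3)];
c=np.nanmedian(Q,0);Q=Q[np.linalg.norm(Q-c,axis=1)<.15];print('lidplane',c.round(3),np.linalg.svd(Q-Q.mean(0),full_matrices=False)[2][2].round(3),Q.max(0).round(3),Q.min(0).round(3))
big=cv2.resize(z['p'][120:270,290:490],None,fx=4,fy=4,interpolation=cv2.INTER_CUBIC);cv2.imwrite('pics/crop0.png',big)
E
```

```text
dial [ 0.737 -0.052  0.022]
pa [ 0.646 -0.282  0.02 ]
pb [ 0.489 -0.279  0.022]
clampboss [ 0.44  -0.089  0.033]
clampstud [0.419 0.03  0.055]
table [ 0.565 -0.238  0.003]
red [300 131  26  18 107] [ 0.711  0.071 -0.001] [0.752 0.146 0.021]
red [353 173  55  15 320] [ 0.61  -0.161  0.004] [ 0.648 -0.018  0.1  ]
end [ 0.617 -0.153  0.093] head [ 0.626 -0.023  0.04 ]
548
((588.87109375, -39.390106201171875), (161.83074951171875, 215.4370880126953), 0.6382191777229309)
[[ 506.8   67.4]
 [ 509.2 -148. ]
 [ 671.  -146.2]
 [ 668.6   69.2]]
lid top [0.58  0.049 0.285] [0.674 0.063 0.295] [0.501 0.03  0.101]
lidplane [0.607 0.059 0.186] [-0.008  1.     0.025] [0.677 0.064 0.289] [0.509 0.045 0.1  ]
```

View pics/crop0.png

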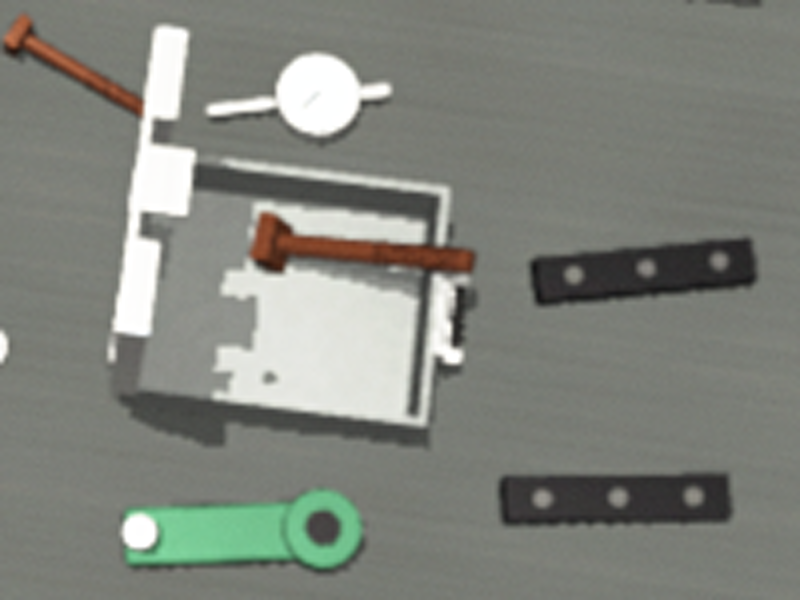

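The box centre is about (0.589, -0.047), with its front facing -y. The rim measures 162 mm wide in x, which fits. The bolt's end is at (0.617, -0.163, 0.09), as specified. The lid is upright at y≈0.06. I'll approach the bolt's end from the front with the fingers shut and the closing line along x.

```bash
python3 -m handwheel '[36,24,0,0.101,0,36,24,0,0.101,0,36,24,0,0.101,0,36,24,0,0.101,0,36,24,0,0.101,0,36,24,0,0.101,0,36,24,0,0.101,0,36,24,0,0.101,0]' 10
python3 -m handwheel '[36,23,0,0.101,0,36,23,0,0.101,0,36,23,0,0.101,0,36,20,0,0.101,0,0,0,0,0,0]'
python3 - <<'E'
from h import *
s=robot.observe();print(s['tool_pos'],s['tool_rot'],s['opening'])
E
```

```text
time: 0.9
tool_pos: [0.4726, -0.2986, 0.2404]
tool_rot: [-3.141, -0.0, 1.169]
contact_force: [-0.6, 0.0, 0.3]
opening: 0.0324
grip_force: 0.0
time: 1.4
tool_pos: [0.6186, -0.2074, 0.2392]
tool_rot: [3.141, -0.002, 1.576]
contact_force: [0.4, -0.1, -0.2]
opening: 0.0005
grip_force: 0.0
[ 0.6185521  -0.20743421  0.23917067] [ 3.14148240e+00 -1.65860300e-03  1.57608758e+00] 0.0005420152253266393
```

```bash
python3 -m handwheel '[0,0,-40,0,0,0,0,-40,0,0,0,0,-40,0,0,0,0,-28,0,0,0,10,0,0,0,0,10,0,0,0,0,5,0,0,0,0,5,0,0,0]'
python3 -m handwheel '[0,4,0,0,0,0,4,0,0,0,0,4,0,0,0,0,4,0,0,0,0,4,0,0,0]'
```

```text
time: 2.2
tool_pos: [0.6165, -0.1805, 0.095]
tool_rot: [3.138, 0.002, 1.569]
contact_force: [-0.2, -0.5, 0.7]
opening: 0.0007
grip_force: 0.0
time: 2.7
tool_pos: [0.6155, -0.1613, 0.0929]
tool_rot: [3.141, 0.001, 1.568]
contact_force: [1.2, -2.7, 0.6]
opening: 0.0003
grip_force: 1.6
```

Contact, with about 2.7 N against the push. I'll keep going.

```bash
python3 -m handwheel '[0,4,0,0,0,0,4,0,0,0,0,4,0,0,0,0,4,0,0,0,0,4,0,0,0,0,0,0,0,0]'
python3 - <<'E'
from h import *
p,d,c=cap('scene');cv2.imwrite('pics/s1.png',cv2.resize(p[110:260,190:390],None,fx=4,fy=4,interpolation=cv2.INTER_CUBIC))
E
```

```text
time: 3.3
tool_pos: [0.6153, -0.14, 0.0926]
tool_rot: [-3.141, -0.001, 1.569]
contact_force: [-0.1, -1.8, -0.2]
opening: 0.0003
grip_force: 0.8
```

View pics/s1.png

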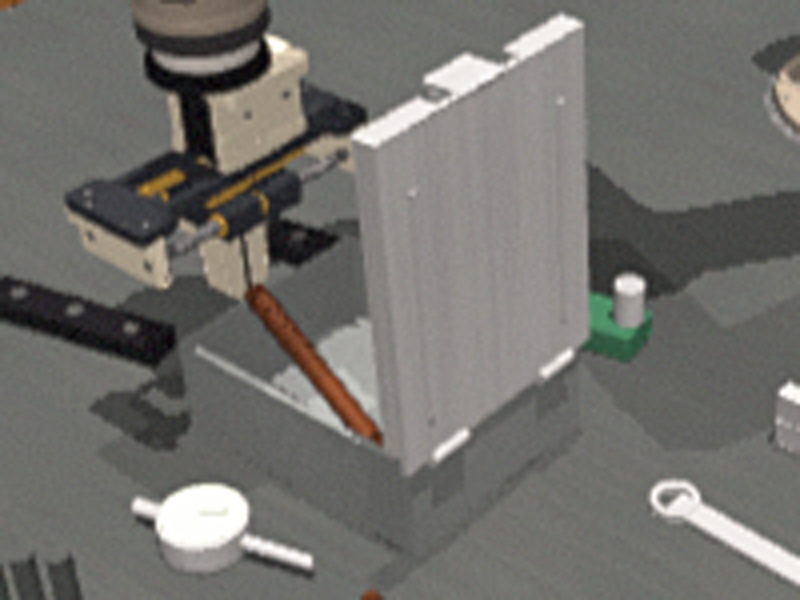

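The shank's end is now just inside the rim, leaning on the finger. I'll push another 15 mm so it has room to lie flat.

```bash
python3 -m handwheel '[0,4,0,0,0,0,4,0,0,0,0,4,0,0,0,0,4,0,0,0,0,2,0,0,0,0,0,0,0,0]'
python3 -m handwheel '[0,-30,0,0,0,0,-40,0,0,0,0,-40,0,0,0,0,0,0,0,0,0,0,0,0,0]'
python3 - <<'E'
from h import *
p,d,c=cap('top');W=cloud(d,c)
q=p.astype(int);red=(q[...,2]>1.5*q[...,0]+10)&(q[...,2]>1.4*q[...,1]);red[:150]=0;red[:,:335]=0;red[:,420:]=0;red[250:]=0
P=W[red];P=P[np.argsort(P[:,1])];print(len(P),np.nanmin(P,0),np.nanmax(P,0),'end',np.nanmedian(P[:15],0),'head',np.nanmedian(P[-30:],0))
cv2.imwrite('pics/t1.png',cv2.resize(p[120:270,290:490],None,fx=4,fy=4,interpolation=cv2.INTER_CUBIC))
E
```

```text
time: 3.95
tool_pos: [0.6153, -0.1224, 0.0927]
tool_rot: [-3.141, -0.0, 1.569]
contact_force: [0.4, -2.5, 0.1]
opening: 0.0004
grip_force: 1.0
time: 4.45
tool_pos: [0.615, -0.2331, 0.0922]
tool_rot: [-3.141, -0.002, 1.567]
contact_force: [1.1, 0.2, 0.2]
opening: 0.0005
grip_force: 0.0
290 [ 0.60881537 -0.1317388   0.0152346 ] [0.6464714  0.01519097 0.04698775] end [ 0.61338602 -0.12743509  0.02008396] head [0.62569008 0.0117086  0.04054614]
```

View pics/t1.png

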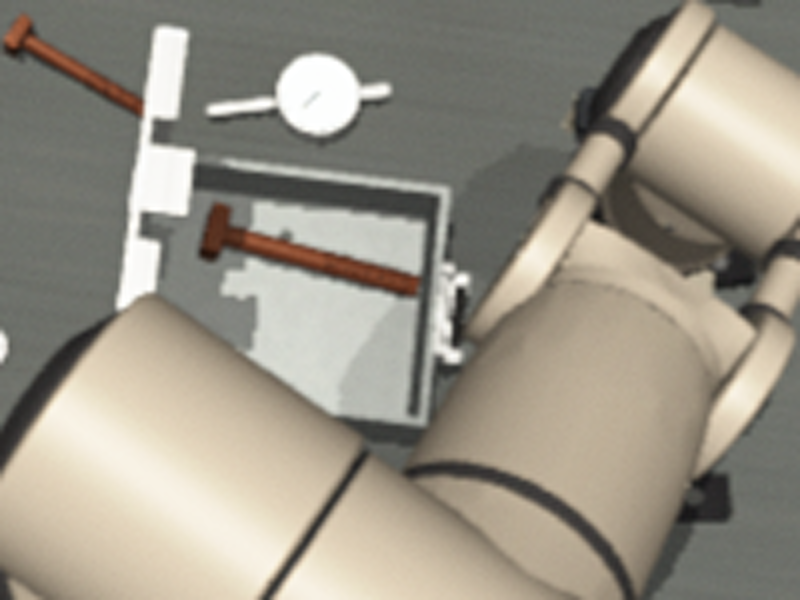

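The bolt now lies flat inside, with y from -0.132 to +0.015 and z at most 0.047. Next I go over the lid to its back.

```bash
python3 -m handwheel '[0,0,45,0,0,0,0,45,0,0,0,0,45,0,0,0,0,45,0,0,0,0,40,0,0,0,0,35,0,0,-4,10,0,0,0,0,0,0,0,0]'
python3 -m handwheel '[-3,42,0,0,0,-3,42,0,0,0,-3,42,0,0,0,-3,42,0,0,0,-3,42,0,0,0,-3,42,0,0,0,-3,42,0,0,0,0,40,0,0,0]'
python3 -m handwheel '[0,0,-20,0,0,0,0,-20,0,0,0,0,-20,0,0,0,0,0,0,0]'
```

```text
time: 5.3
tool_pos: [0.6115, -0.2203, 0.3485]
tool_rot: [3.14, -0.0, 1.572]
contact_force: [0.1, -0.6, -0.8]
opening: 0.0003
grip_force: 0.0
time: 6.1
tool_pos: [0.5889, 0.1137, 0.3458]
tool_rot: [-3.138, -0.0, 1.57]
contact_force: [0.3, -0.6, 0.3]
opening: 0.0004
grip_force: 0.0
time: 6.5
tool_pos: [0.588, 0.1118, 0.2829]
tool_rot: [-3.132, 0.0, 1.57]
contact_force: [0.4, -0.1, -0.6]
opening: 0.0007
grip_force: 0.0
```

```bash
python3 -m handwheel '[0,-12,-2,0,0,0,-12,-2,0,0,0,-10,-2,0,0,0,-8,0,0,0,0,-8,-1,0,0,0,-8,-1,0,0]'
python3 -m handwheel '[0,-10,-2,0,0,0,-10,-2,0,0,0,-10,-2,0,0,0,-10,-2,0,0,0,-12,-4,0,0,0,-12,-5,0,0,0,-11,-5,0,0]'
```

```text
time: 7.1
tool_pos: [0.5906, 0.0525, 0.2804]
tool_rot: [3.14, -0.001, 1.569]
contact_force: [-0.5, 2.9, 2.5]
opening: 0.0008
grip_force: 1.1
time: 7.8
tool_pos: [0.5903, -0.0231, 0.2571]
tool_rot: [-3.141, 0.0, 1.569]
contact_force: [1.8, 1.9, -0.1]
opening: 0.0
grip_force: 0.8
```

```bash
python3 -m handwheel '[0,-10,-5,0,0,0,-9,-6,0,0,0,-8,-6,0,0,0,-8,-7,0,0,0,-7,-7,0,0,0,-7,-8,0,0,0,-6,-7,0,0,0,-6,-8,0,0]'
python3 -m handwheel '[0,-6,-8,0,0,0,-6,-8,0,0,0,-6,-9,0,0,0,-5,-9,0,0,0,-5,-9,0,0,0,-4,-9,0,0]'
python3 - <<'E'
from h import *
p,d,c=cap('scene');W=cloud(d,c);cv2.imwrite('pics/s2.png',cv2.resize(p[110:260,190:390],None,fx=4,fy=4,interpolation=cv2.INTER_CUBIC))
E
```

```text
time: 8.6
tool_pos: [0.5904, -0.0835, 0.2032]
tool_rot: [3.141, 0.0, 1.569]
contact_force: [-0.5, -0.3, 2.2]
opening: 0.0006
grip_force: 0.6
time: 9.2
tool_pos: [0.5902, -0.1153, 0.1508]
tool_rot: [-3.141, -0.0, 1.569]
contact_force: [-0.6, 0.6, 1.7]
opening: 0.0007
grip_force: 0.4
```

View pics/s2.png

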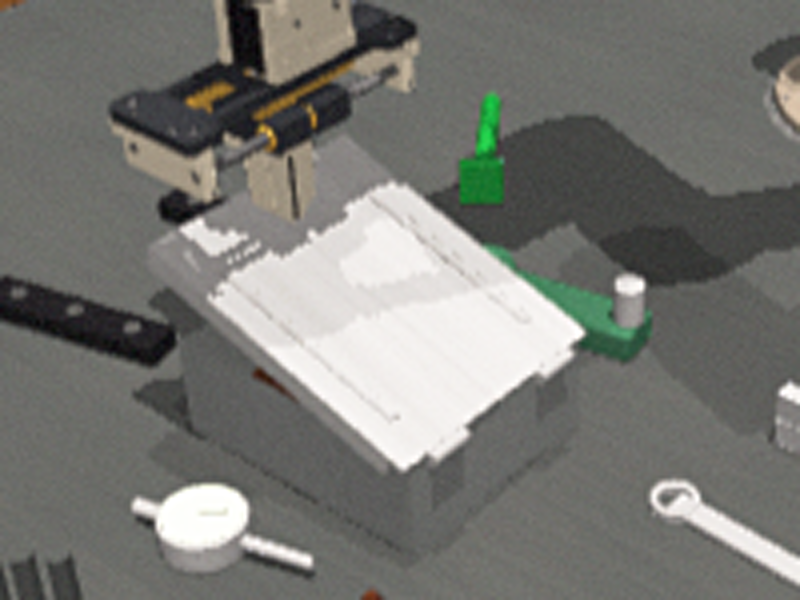

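The lid is at about 20° and the fingertip is on its outer face. I'll continue down and towards the front edge, then go slower.

```bash
python3 -m handwheel '[0,-6,-5,0,0,0,-6,-6,0,0,0,-6,-6,0,0,0,-6,-5,0,0,0,-5,-4,0,0,0,-4,-4,0,0,0,0,0,0,0]'
python3 -m handwheel '[0,0,-3,0,0,0,0,-3,0,0,0,0,-2,0,0]'
python3 -m handwheel '[0,0,-2,0,0,0,0,-2,0,0]'
```

```text
time: 9.95
tool_pos: [0.5901, -0.1486, 0.1211]
tool_rot: [-3.141, -0.0, 1.568]
contact_force: [0.7, 0.8, 0.4]
opening: 0.0002
grip_force: 0.0
time: 10.25
tool_pos: [0.5905, -0.1478, 0.1136]
tool_rot: [3.141, 0.0, 1.569]
contact_force: [-0.8, -0.1, 0.6]
opening: 0.0004
grip_force: 0.3
time: 10.45
tool_pos: [0.5905, -0.1478, 0.1097]
tool_rot: [3.141, 0.0, 1.569]
contact_force: [-0.6, -0.1, 0.8]
opening: 0.0006
grip_force: 0.3
```

```bash
for i in 1 2 3; do python3 -m handwheel '[0,0,-1,0,0,0,0,-1,0,0]' | egrep 'tool_pos|contact'; done
```

```text
tool_pos: [0.5904, -0.1479, 0.1077]
contact_force: [-0.4, -0.9, 1.5]
tool_pos: [0.5904, -0.148, 0.1057]
contact_force: [0.1, 0.2, 0.3]
tool_pos: [0.5904, -0.148, 0.1037]
contact_force: [0.8, -0.9, 1.0]
```

```bash
for i in 1 2 3; do python3 -m handwheel '[0,0,-1,0,0]' | egrep 'tool_pos|contact'; done
```

```text
tool_pos: [0.5904, -0.148, 0.1027]
contact_force: [-0.2, -0.3, 1.4]
tool_pos: [0.5904, -0.148, 0.1017]
contact_force: [0.7, -1.4, 0.6]
tool_pos: [0.5904, -0.1479, 0.1007]
contact_force: [-0.5, -0.9, 0.5]
```

```bash
for i in 1 2 3 4; do python3 -m handwheel '[0,0,-1,0,0]' | egrep 'tool_pos|contact'; done
```

```text
tool_pos: [0.5904, -0.148, 0.0998]
contact_force: [-1.6, 0.3, 6.5]
tool_pos: [0.5905, -0.1481, 0.0994]
contact_force: [-3.4, 0.5, 9.2]
tool_pos: [0.5905, -0.1482, 0.0991]
contact_force: [-5.0, 0.2, 13.6]
tool_pos: [0.5905, -0.1482, 0.0985]
contact_force: [-4.8, 0.4, 12.8]
```

```bash
for i in 1 2 3; do python3 -m handwheel '[0,0,-0.7,0,0]' | egrep 'tool_pos|contact'; done
```

```text
tool_pos: [0.5905, -0.1482, 0.0978]
contact_force: [-3.9, -1.1, 11.6]
tool_pos: [0.5905, -0.1483, 0.0969]
contact_force: [-3.3, 0.1, 9.2]
tool_pos: [0.5905, -0.1483, 0.096]
contact_force: [-2.9, -0.8, 7.8]
```

The force peaked at about 13.6 N and is falling, so the tongue is riding over the roller. I'll keep the small steps.

```bash
for i in 1 2 3 4 5; do python3 -m handwheel '[0,0,-0.8,0,0]' | egrep 'tool_pos|contact'; done
```

```text
tool_pos: [0.5905, -0.1484, 0.095]
contact_force: [-2.5, -1.3, 6.2]
tool_pos: [0.5905, -0.1484, 0.0939]
contact_force: [-1.1, -1.2, 3.7]
tool_pos: [0.5905, -0.1484, 0.0926]
contact_force: [-0.9, -2.0, 2.4]
tool_pos: [0.5904, -0.1478, 0.0913]
contact_force: [0.3, -0.4, -0.4]
tool_pos: [0.5903, -0.1477, 0.0903]
contact_force: [-1.8, 0.6, 5.8]
```

It snapped (force fell to 0) and then met the buffer, about 10 mm of travel in all, as expected. One more small step to be sure, then I withdraw and check.

```bash
for i in 1 2; do python3 -m handwheel '[0,0,-0.7,0,0]' | egrep 'tool_pos|contact'; done
python3 -m handwheel '[0,0,2,0,0,0,0,6,0,0,0,0,20,0,0,0,0,40,0,0,0,-20,40,0,0,0,-40,0,0,0,0,-40,0,0,0]'
python3 - <<'E'
from h import *
for n in('scene','top'):
    p,d,c=cap(n);W=cloud(d,c);M=(abs(W[...,0]-.589)<.06)&(W[...,1]>-.15)&(W[...,1]<.03)&(W[...,2]>.05)&(W[...,2]<.12)
    Q=W[M];a=np.polyfit(Q[:,1],Q[:,2],1);r=abs(np.polyval(a,Q[:,1])-Q[:,2]);Q=Q[r<.006];a=np.polyfit(Q[:,1],Q[:,2],1)
    print(n,len(Q),'slope',a,'z front',np.polyval(a,-.16),'z hinge',np.polyval(a,.053))
    if n=='scene':cv2.imwrite('pics/s3.png',cv2.resize(p[110:260,190:390],None,fx=4,fy=4,interpolation=cv2.INTER_CUBIC))
E
```

```text
tool_pos: [0.5903, -0.1477, 0.0903]
contact_force: [-3.7, 1.6, 10.2]
tool_pos: [0.5903, -0.1477, 0.0901]
contact_force: [-5.2, 1.0, 14.1]
time: 13.45
tool_pos: [0.5912, -0.2486, 0.1994]
tool_rot: [3.138, 0.002, 1.571]
contact_force: [-0.6, 0.4, -0.4]
opening: 0.0005
grip_force: 0.0
scene 1948 slope [-0.01015019  0.07235752] z front 0.07398154852974838 z hinge 0.07181955887916058
top 3089 slope [-0.0081468   0.07565943] z front 0.07696292276948562 z hinge 0.07522765344372877
```

View pics/s3.png

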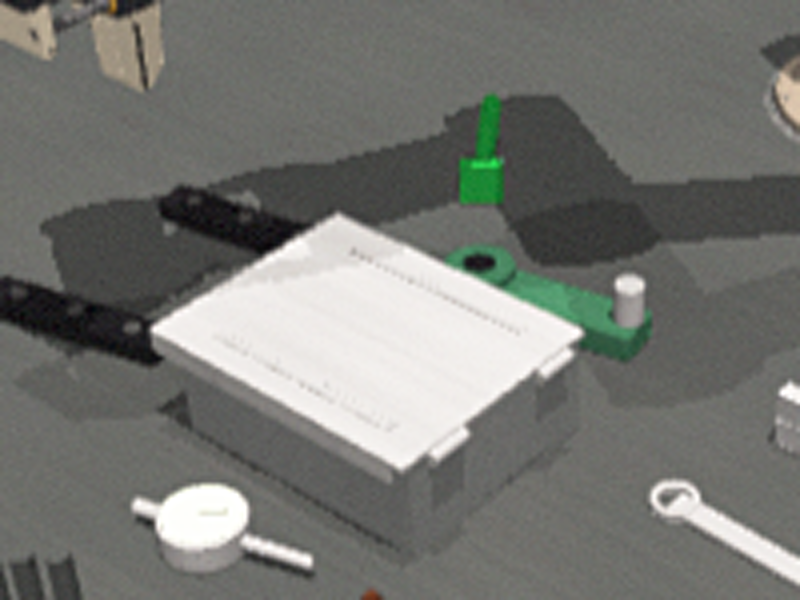

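The lid is level, at about 0.01 rad in both views, and stays down with nothing touching it. The bystanders shown are undisturbed.

```bash
python3 -c "
from cell import robot
print(robot.hand_in())"
```

```text
the job is handed in; nothing more can be done
None
```

I nudged the T-bolt completely inside the box, snapped the lid onto its catch with a press that peaked at about 14 N, and handed in the job at about 13.5 s; the lid reads about 0.01 rad untouched, but the hand-in returned no verdict.

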